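Cap the colorimeter's measuring port

ROBOT

A 6-joint arm with a two-finger parallel gripper is mounted at the origin on the work surface. World frame = base frame: x ahead of the robot, y to its left, z up, the work surface at z = 0. Lengths are in m, angles in degrees, forces in N, time in s.
With the tool pointing down it reaches from about 0.4 to 0.825 m from the base axis. Payload 7 kg.
Tool frame: the origin (TCP) lies between the finger pads; the fingertips stand 22 mm ahead of it and the grasp point (between the pads) lies 3 mm ahead of it; z points along the fingers, y is the direction in which the jaws open and shut (so a half turn about z gives the same grasp; the last joint's range is limited). The gripper opens to 88 mm and grips with 3 to 60 N. Pads are 19 mm wide; open, the fingers measure 130 mm over their backs; the gripper's body (78 mm by 193 mm) begins 47 mm behind the grasp point.
Start: joints at [89.616, 20.546, 0.682, 0, -70.136, -16.507], TCP at [0.196, 0.646, 0.22] pointing down, gripper open.
Joint ranges: [-176.03, 176.03], [-82.01, 121.73], [-58.28, 71.71], [-173.87, 95.51], [-174.79, -0.11], [-173.66, 173.66]. Speed limits (degrees/s): [136.94, 136.94, 172.46, 180, 180, 180].

INTERFACE

Orientations are given as [roll, pitch, yaw] about the fixed x, y, z axes, in that order (R = Rz(yaw) Ry(pitch) Rx(roll)).
In Python, from plant import telemetry, cams, r gives the robot as it stands.
- The arm moves only by the tool carry_out, never from a script. Its argument "commands" is one flat list of numbers, 5 for each row, row after row: the shift along the world's x, y, z as a fraction of full scale, then the turn about the world's z as a fraction of full scale, then the gripper's target within -1 to 1 (shut at 1, half-way at 0, fully open at -1). In form: [x, y, z, turn, claw, x, y, z, turn, claw, ...]. A call has 1 to 8 rows; each row shifts and turns the commanded pose from where the row before left it; what a row does not reach is not made up. Full scale, the value 1, is 0.04 m for a shift and 4 degrees for a turn. A row lasts 1/10 s, in which the tool goes at most 50 mm and 8.59 degrees, less where a joint would pass 70% of its speed; a pose out of reach is approached as far as the arm can. A call with a number of a shift or a turn outside -1 to 1 is refused whole. A call with a gripper value outside its range is refused whole. The fingers move at their own pace and stop on an object; "grip_force" is the grip in N (left out, the last holds). Time passes only in rows, so rows that do not move let the fingers close. It gives the time, the measured TCP pose, the force and the opening at its end, in the units of the state.
- telemetry.get_state(): the state, without advancing time (a new reading comes with each control period).
- cams.capture(name): name is "side" or "top" or "wrist"; returns a dict with "frame" (400x640x3 uint8, red, green, blue), "camera_matrix" (3x3 intrinsics, pixels), "camera_from_world" (4x4, takes a point from world to camera coordinates); the wrist camera has in their place "mount" (4x4, takes a point from camera to tool coordinates, whose origin is the TCP and whose axes are the flange's). Camera axes: x right, y down, z forward; pixel columns grow to the right and rows downward; lengths in m; the calibration is good to about 2 mm. A picture is of the moment at which its call begins: read the wrist's pose just before it. There is no depth.
- r.close_job(): hands the job in, once; it reports no verdict.
The state is a dict: "time_s": time; "joints": joint angles; "qd": joint speeds; "joint_torque": joint torques, N m; "tcp_pos": TCP position; "eef_rot": TCP orientation; "contact_force": force on the tool from outside, world axes, zero at the start; "moment": the same for the moment, N m; "gripper_width": finger opening in m.
Only numpy, scipy, OpenCV 4.12 (cv2) and the standard library are available. Lean on these libraries where they do the work, as an engineer would, in place of code of your own. Each camera call takes 0.05 s, during which the arm holds its last target. There are 200 camera calls.

TASK

Put the clean light-trap cap into the round well on top of the colorimeter, rim down, so that it stands flat on the well's floor and covers the raised measuring port. The clean cap is the one lying with its closed end up on the bench; its twin has lain open side up and gathered dust, so leave that one where it is. Set the cap down in the well rather than dropping it, and let go.

Things in the scene. Friction and masses are not known exactly. Their poses are not given: they have to be found in the camera images.
- cap: the clean cap: bare aluminium round cap, outer diameter 50 mm, 42 mm high, wall and closed end 4 mm thick, about 0.1 kg; it lies on the bench rim down, closed flat end up. Origin at the centre of its open rim (the underside as it lies), z axis up towards the closed end, which is at 42 mm.
- open_cap: the dusty cap, the same size and material, lying on the bench with its open side up, to be left alone. Origin at the centre of its closed end (the underside as it lies), z axis up towards the open rim at 42 mm.
- port (a point): centre of the floor of the round well (74 mm wide, 10 mm deep) in the top of the colorimeter, a fixed white box 200 x 260 x 70 mm high, turned up to 20 deg. The floor is 60 mm above the bench; the steel port, 26 mm wide, stands 5 mm up from its middle and fits inside the cap with play. z up, y along the box's long side, box's middle 50 mm away along +y. Nothing near rises above the box's flat top.
There are look-alikes about, which are no part of the job. What is shaped like the cap but blue is not meant.

How it is judged (in metres and radians):
At the end, for the whole second after the job is handed in: The clean cap stands rim down in the well: its rim's centre within 14 mm of the well's centre and within 3 mm of the floor's height, its axis within 0.1 rad of vertical with the closed end up, at rest (horizontal distance between cap and port below 0.014 m and z of cap in the frame of port between -0.003 and 0.003 m and angle between cap's own z axis and vertical below 0.1 rad and linear speed of cap below 0.02 m/s); the robot touches nothing.
It fails at once if the dusty cap is moved by more than 20 mm (distance of open_cap from where it was at the start of the episode above 0.02 m).
It fails at once if the cap is dropped: it moves faster than 0.7 m/s (a fall of about 25 mm) out of the fingers within 100 mm of the well's centre (distance between cap and port below 0.1 m and contact force between the fingers and cap below 0.1 N and linear speed of cap above 0.7 m/s).
It also fails if it takes over 35 s, if anything falls off the work surface, if the arm or the gripper's body presses on something with over 40 N, if the wrist force passes 120 N, or if a joint passes its speed limit or range.

## Working session

There is one attempt and no reset: what is moved stays moved. The work goes in short steps, Python scripts to look and compute and a tool call to move; the robot and the scene stay as the last step left them, time stands still between calls to the robot, and variables do not carry over. Pictures are saved under pics/ and viewed, about 8 in all and at most 12, crops included, and the job is handed in when it is done.

Besides the shell and the picture viewer there is one more tool, called as name(argument=value, ...), one argument or row to a line, values as JSON. carry_out: Moves the arm, as the interface text tells. Shift numbers are shares of 0.04 m and turn numbers shares of 4 degrees, none past 1 either way. Its arguments: {"type":"object","properties":{"commands":{"type":"array"},"grip_force":{"type":"number"}},"required":["commands"]}

```bash
mkdir -p pics
cat > h.py <<'E'
import cv2, numpy as np
from scipy.spatial.transform import Rotation as R
from plant import telemetry, cams, r
def grab(n, f=None):
    s=telemetry.get_state(); c=cams.capture(n)
    K=np.array(c["camera_matrix"])
    if n=="wrist":
        T=np.eye(4); T[:3,:3]=R.from_euler('xyz',s["eef_rot"],degrees=True).as_matrix(); T[:3,3]=s["tcp_pos"]
        W=T@np.array(c["mount"])
    else: W=np.linalg.inv(np.array(c["camera_from_world"]))
    im=cv2.cvtColor(c["frame"],cv2.COLOR_RGB2BGR)
    if f: cv2.imwrite("pics/"+f,im)
    return im,K,W,s
def ray(K,W,uv,z):
    d=W[:3,:3]@np.linalg.inv(K)@np.array([uv[0],uv[1],1.]); o=W[:3,3]
    return o+d*(z-o[2])/d[2]
def proj(K,W,p):
    q=np.linalg.inv(W)@np.append(p,1); q=K@q[:3]; return q[:2]/q[2]
E
python3 - <<'E'
from h import *
a=grab("top","top.png"); b=grab("side","side.png"); w=grab("wrist","w0.png")
cv2.imwrite("pics/all.png",np.vstack([cv2.resize(a[0],(640,400))]))
print(a[1],a[2],b[2],w[3])
E
```

```text
[[452.72749053   0.         313.18312552]
 [  0.         452.72749053 193.85368168]
 [  0.           0.           1.        ]] [[ 0.00617062 -0.9955837   0.09367506  0.480221  ]
 [-0.99994104 -0.0053062   0.00947415 -0.06307687]
 [-0.00893525 -0.09372799 -0.99555775  0.98017753]
 [ 0.          0.          0.          1.        ]] [[ 0.78537203 -0.42227954  0.45262653  0.18789395]
 [-0.61902309 -0.53446296  0.57546482 -0.53753599]
 [-0.00109491 -0.73214024 -0.68115304  0.63234306]
 [ 0.          0.          0.          1.        ]] {'time_s': 0.1, 'joints': array([ 8.96162729e+01,  2.05870916e+01,  6.39369575e-01, -1.77525666e-02,
       -7.01357375e+01, -1.65061777e+01]), 'qd': array([ 0.01992882, -0.06009366, -0.02646609,  0.03663938, -0.02465204,
       -0.06529897]), 'joint_torque': array([-2.30721467e-03, -5.84159195e+01,  2.93751526e+01,  7.01553226e+00,
        1.01396267e-02, -4.86639669e-05]), 'tcp_pos': array([0.19601497, 0.64544792, 0.21892167]), 'eef_rot': array([ 1.79915238e+02, -7.71286920e-03, -1.68959434e+01]), 'contact_force': array([-0.34144514,  0.13292497, -0.0752352 ]), 'moment': array([-0.01907223,  0.01706943, -0.02066934]), 'gripper_width': 0.08724455995723707}
```

View pics/top.png

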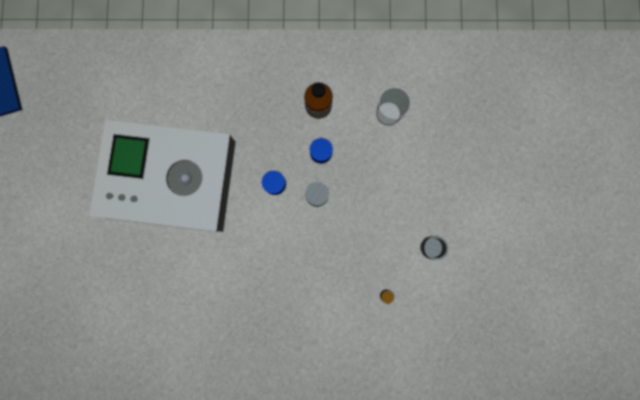

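View pics/side.png

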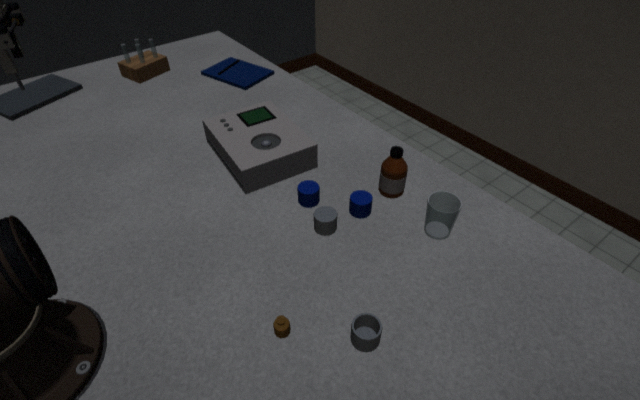

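The top view shows the clean cap at (317,194), with blue caps at (274,182) and (321,150). The dusty cap is at (433,247) and the well at (184,178). The side view agrees: the closed grey cap is at (325,220) and the open one at (366,330).

Run:
```python
from h import *
im,K,W,s=grab("top")
hsv=cv2.cvtColor(im,cv2.COLOR_BGR2HSV)
m=cv2.inRange(hsv,(100,150,60),(130,255,255))
for c in cv2.findContours(m,0,2)[0]:
    if cv2.contourArea(c)>100:
        (u,v),rr=cv2.minEnclosingCircle(c); print("blue",u,v,rr,ray(K,W,(u,v),.042))
for n,uv,z in (("cap",(317,193.5),.042),("dusty",(433,247),.042),("well",(184,178),.07),("port",(184,178),.065)): print(n,ray(K,W,uv,z))
c=im[130:240,80:240]; cc=im[120:270,255:460]
print([hsv[y,x].tolist() for x,y in ((317,194),(184,165),(184,178),(340,220),(210,150))])
# box top edges
bm=cv2.inRange(hsv,(0,0,150),(180,40,255))[:, :245]
cs=max(cv2.findContours(bm,0,2)[0],key=cv2.contourArea); rect=cv2.minAreaRect(cs)
print(rect); P=[ray(K,W,p,.07) for p in cv2.boxPoints(rect)]; print(np.round(P,3))
```

```text
blue 273.2272644042969 182.22727966308594 11.720853805541992 [0.59243774 0.02944084 0.042     ]
blue 320.5 149.7608642578125 11.771598815917969 [ 0.66160277 -0.06894408  0.042     ]
blue 2.0 80.5 32.561580657958984 [0.80919059 0.61496651 0.042     ]
cap [ 0.56927876 -0.06208932  0.042     ]
dusty [ 0.46016834 -0.30092922  0.042     ]
well [0.59680915 0.20820102 0.07      ]
port [0.59744962 0.20969127 0.065     ]
[[100, 29, 131], [75, 16, 97], [108, 21, 146], [60, 5, 151], [102, 15, 172]]
((188.72032165527344, 174.99874877929688), (228.7349853515625, 273.1823425292969), 33.36636734008789)
[[ 0.497  0.541  0.07 ]
 [ 0.98   0.254  0.07 ]
 [ 0.71  -0.148  0.07 ]
 [ 0.254  0.148  0.07 ]]
```

carry_out(
  commands=[0.47,-0.88,0,0.66,-1,0.47,-0.88,0,0.66,-1,0.47,-0.88,0,0.66,-1,0.47,-0.88,0,0.66,-1,0.47,-0.88,0,0.66,-1,0.47,-0.88,0,0.66,-1,0.47,-0.88,0,0.66,-1,0.47,-0.88,0,0.66,-1],
  grip_force=20,
)

```text
time_s: 1.0
tcp_pos: [0.3469, 0.3627, 0.2198]
eef_rot: [-180.0, -0.0, 4.4]
contact_force: [1.2, 0.8, -0.0]
gripper_width: 0.0876
```

carry_out(
  commands=[0.47,-0.88,0,0.66,-1,0.47,-0.88,0,0.66,-1,0.47,-0.88,0,0.66,-1,0.47,-0.88,0,0.66,-1,0.47,-0.88,0,0.66,-1,0.47,-0.88,0,0.66,-1,0.47,-0.88,0,0.66,-1,0.47,-0.88,0,0.66,-1],
)

```text
time_s: 1.8
tcp_pos: [0.4974, 0.0811, 0.2199]
eef_rot: [-180.0, -0.0, 25.5]
contact_force: [0.9, 0.4, 0.0]
gripper_width: 0.0879
```

carry_out(
  commands=[0.47,-0.88,0,0.66,-1,0.47,-0.88,0,0.66,-1,0.47,-0.88,0,0.66,-1,0.47,-0.88,0,0.66,-1,0,0,0,0,-1,0,0,0,0,-1,0,0,0,0,-1],
)

```text
time_s: 2.5
tcp_pos: [0.5717, -0.0577, 0.2196]
eef_rot: [-180.0, 0.0, 35.9]
contact_force: [-0.9, -0.5, -0.3]
gripper_width: 0.0878
```

Run:
```python
from h import *
im,K,W,s=grab("wrist","w1.png")
print(s["tcp_pos"],s["eef_rot"],s["joints"],W[:3,3],proj(K,W,(.569,-.062,.042)))
```

```text
[ 0.57169664 -0.05773631  0.21962295] [-1.79981380e+02  1.61470304e-02  3.58955409e+01] [ 1.37245247e+01  1.11693102e+01 -1.22826987e+01 -1.21513302e-02
 -6.65699713e+01  1.12175847e+02] [ 0.62770364 -0.01841565  0.38524614] [324.39396297 189.39853289]
```

View pics/w1.png

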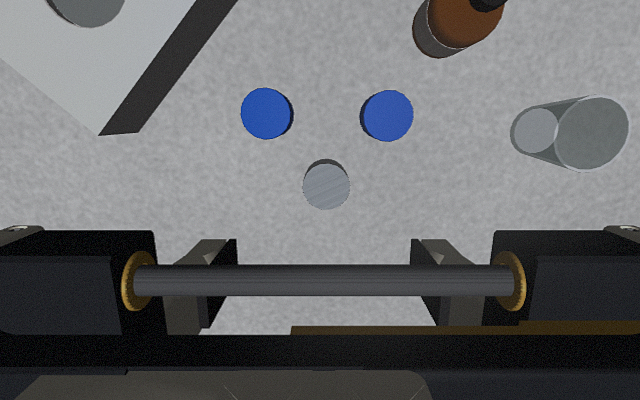

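The wrist view shows the closed cap's top face at about (326,186), with its near side as a dark crescent above it. The blue caps are at (266,113) and (387,116). The jaw gaps are clear.

Run:
```python
from h import *
im,K,W,s=grab("wrist")
hsv=cv2.cvtColor(im,cv2.COLOR_BGR2HSV)
roi=hsv[140:235,280:375]
print(hsv[186,326],hsv[195,326],hsv[220,300],hsv[163,326])
m=cv2.inRange(roi,(95,18,60),(125,255,255)); m=cv2.morphologyEx(cv2.medianBlur(m,5),cv2.MORPH_CLOSE,np.ones((5,5)))
c=max(cv2.findContours(m,0,2)[0],key=cv2.contourArea)
(u,v),rr=cv2.minEnclosingCircle(c); x,y,w,h=cv2.boundingRect(c); print(u+280,v+140,rr,x+280,y+140,w,h)
p=ray(K,W,(280+x+w/2,140+y+h-w/2),.042); print(p, np.linalg.norm(ray(K,W,(280+x,186),.042)-ray(K,W,(280+x+w,186),.042)))
print((p-s["tcp_pos"])/.04)
```

```text
[ 96  25 143] [108  23 142] [105   7 149] [20 33 47]
325.92623138427734 186.41803359985352 23.20022201538086 303 164 47 46
[ 0.57288403 -0.06166027  0.042     ] 0.04919188320005839
[ 0.02851976 -0.10621792 -4.44573495]
```

carry_out(
  commands=[0.03,-0.1,-0.6,0,-1,0,0,-0.7,0,-1,0,0,-0.7,0,-1,0,0,-0.7,0,-1,0,0,-0.7,0,-1,0,0,-0.6,0,-1,0,0,-0.4,0,-1,0,0,-0.18,0,-1],
)

```text
time_s: 3.4
tcp_pos: [0.5723, -0.0613, 0.0353]
eef_rot: [-179.9, 0.1, 36.0]
contact_force: [0.2, 0.5, -0.3]
gripper_width: 0.0877
```

carry_out(
  commands=[0,0,0,0,1,0,0,0,0,1,0,0,0,0,1,0,0,0,0,1,0,0,0,0,1,0,0,0,0,1,0,0,0,0,1,0,0,0,0,1],
  grip_force=20,
)

```text
time_s: 4.2
tcp_pos: [0.5733, -0.0622, 0.0366]
eef_rot: [180.0, -0.0, 35.9]
contact_force: [0.1, 0.3, 0.0]
gripper_width: 0.0293
```

The opening is 29 mm, which is less than the cap's 50 mm, so I need to look before moving on.

Run:
```python
from h import *
a=grab("wrist"); b=grab("side"); t=grab("top"); 
cv2.imwrite("pics/g1.png",np.vstack([cv2.resize(a[0],(480,300)),np.hstack([cv2.resize(b[0][150:300,240:480],(480,300))])]))
print(b[3]["gripper_width"],b[3]["contact_force"])
```

```text
0.024991389867523136 [ 0.17579527 -0.27504923  0.00417962]
```

View pics/g1.png

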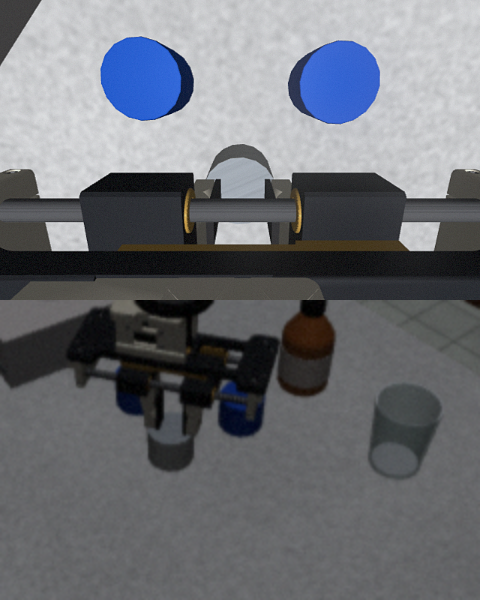

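Run:
```python
from h import *
def ring(im,K,W,c,z,col,rad=.025):
    pts=np.array([proj(K,W,(c[0]+rad*np.cos(t),c[1]+rad*np.sin(t),z)) for t in np.linspace(0,6.28,50)])
    cv2.polylines(im,[np.round(pts*16).astype(int)],True,col,1,cv2.LINE_AA,4)
o=[]
for n,(x0,y0,w,h) in (("side",(270,150,128,80)),("wrist",(200,150,260,162))):
    im,K,W,s=grab(n); im=np.clip(im.astype(float)*(1.8 if n=="side" else 1),0,255).astype(np.uint8)
    k=4 if n=="side" else 2
    S=np.diag([k,k,1.]); S[:2,2]=[-x0*k,-y0*k]
    c=cv2.resize(im[y0:y0+h,x0:x0+w],None,fx=k,fy=k,interpolation=cv2.INTER_CUBIC)
    ring(c,S@K,W,(.5725,-.062),.042,(0,0,255)); ring(c,S@K,W,(.5725,-.062),.0,(0,255,0))
    R_=R.from_euler('xyz',s["eef_rot"],degrees=True).as_matrix()
    for sgn in (1,-1):
        p=s["tcp_pos"]+R_@np.array([0,sgn*s["gripper_width"]/2,.022]); cv2.circle(c,tuple(int(q) for q in proj(S@K,W,p)),4,(0,255,255),-1)
    print(s["tcp_pos"],s["gripper_width"]); o.append(cv2.resize(c,(512,320)))
cv2.imwrite("pics/g2.png",cv2.resize(np.vstack(o),(480,600)))
```

```text
[ 0.57331135 -0.06218193  0.03652467] 0.017308140814591207
[ 0.573292   -0.06218103  0.03651353] 0.01309714783836448
```

View pics/g2.png

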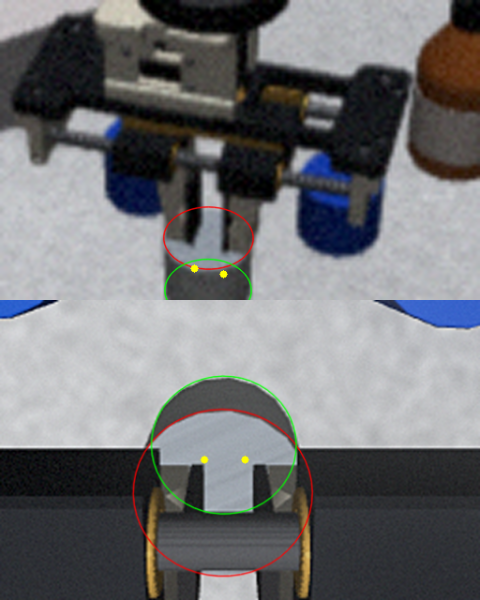

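The cap has not moved (both rings match). The fingers look closed at or through its top face, not around its sides. I'll check the real fingertip height against the first free-air wrist picture.

Run:
```python
from h import *
c=cams.capture("wrist"); K=np.array(c["camera_matrix"]); M=np.array(c["mount"]); print(np.round(M,4).tolist())
for g in (0.0878,):
  for z in (.022,.01,0.,-.01,-.02,-.03): print(z,[np.round(proj(K,M,(sx*.0095,sy*g/2,z))).tolist() for sx in (1,-1) for sy in (1,-1)])
im=cv2.imread("pics/w1.png")[220:360,90:550]
cv2.imwrite("pics/tip.png",cv2.resize(np.clip(im*2.0,0,255).astype(np.uint8),None,fx=1.7,fy=1.7))
```

```text
[[0.0002, -0.9669, -0.2551, 0.0684], [1.0, 0.0004, -0.0005, 0.0009], [0.0006, -0.2551, 0.9669, -0.1656], [0.0, 0.0, 0.0, 1.0]]
0.022 [[397.0, 221.0], [247.0, 221.0], [395.0, 251.0], [249.0, 251.0]]
0.01 [[401.0, 228.0], [242.0, 227.0], [399.0, 259.0], [244.0, 259.0]]
0.0 [[405.0, 234.0], [238.0, 234.0], [403.0, 267.0], [240.0, 267.0]]
-0.01 [[410.0, 240.0], [233.0, 240.0], [408.0, 275.0], [235.0, 275.0]]
-0.02 [[416.0, 248.0], [227.0, 248.0], [413.0, 285.0], [230.0, 285.0]]
-0.03 [[422.0, 257.0], [221.0, 257.0], [419.0, 296.0], [224.0, 296.0]]
```

View pics/tip.png

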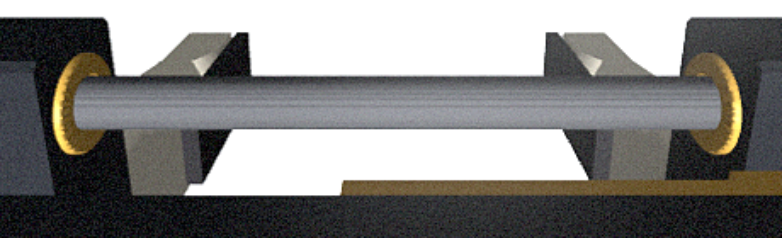

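In free air the near pad corners are at (236,239) and (411,239). Both the gap width and the row put the fingertips about 9 mm behind the reported TCP, not 22 mm ahead. So the real reach is about 31 mm shorter than stated, and the fingers closed just above the cap (tips at about 45 mm). I'll lift, reopen, and go 31 mm lower.

carry_out(
  commands=[0,0,0.5,0,-1,0,0,0,0,-1,0,0,0,0,-1,0,0,0,0,-1,0,0,0,0,-1,0,0,0,0,-1,0,0,0,0,-1,0,0,0,0,-1],
)

```text
time_s: 5.3
tcp_pos: [0.5733, -0.0621, 0.0564]
eef_rot: [-180.0, 0.0, 35.9]
contact_force: [-0.6, -1.0, 0.8]
gripper_width: 0.0639
```

carry_out(
  commands=[0,0,0,0,-1,0,0,0,0,-1,0,0,0,0,-1,0,0,0,0,-1,0,0,0,0,-1],
)

```text
time_s: 5.8
tcp_pos: [0.5733, -0.0621, 0.0566]
eef_rot: [180.0, -0.0, 35.9]
contact_force: [-0.1, -0.3, 0.8]
gripper_width: 0.0877
```

Down to TCP z of about 0.005 (tips at about 14 mm).

carry_out(
  commands=[0,0,-0.3,0,-1,0,0,-0.3,0,-1,0,0,-0.25,0,-1,0,0,-0.2,0,-1,0,0,-0.14,0,-1,0,0,-0.1,0,-1,0,0,0,0,-1],
)

```text
time_s: 6.5
tcp_pos: [0.5731, -0.0622, 0.0043]
eef_rot: [-180.0, 0.0, 35.9]
contact_force: [-0.6, -0.0, -0.1]
gripper_width: 0.0872
```

carry_out(
  commands=[0,0,0,0,1,0,0,0,0,1,0,0,0,0,1,0,0,0,0,1,0,0,0,0,1,0,0,0,0,1,0,0,0,0,1,0,0,0,0,1],
  grip_force=25,
)

```text
time_s: 7.3
tcp_pos: [0.5733, -0.0621, 0.0051]
eef_rot: [180.0, -0.0, 35.9]
contact_force: [-1.7, 0.6, 2.6]
gripper_width: 0.0499
```

Opening is 49.9 mm, which matches the 50 mm cap, so it is held. I'll lift and go towards the well, stopping short for a close look.

carry_out(
  commands=[0,0,0.2,0,1,0,0,0.5,0,1,0,0,0.8,0,1,0,0,0.8,0,1,0,0,0.8,0,1,0,0,0.4,0,1,0,0.4,0,0,1,0,0.7,0,0,1],
)

```text
time_s: 8.1
tcp_pos: [0.573, -0.0182, 0.1452]
eef_rot: [-180.0, -0.0, 35.8]
contact_force: [0.7, -0.3, -1.7]
gripper_width: 0.0499
```

carry_out(
  commands=[0,0.7,0,0,1,0,0.7,0,0,1,0,0.7,0,0,1,0,0.5,0,0,1,0,0,0,0,1,0,0,0,0,1,0,0,0,0,1],
)

```text
time_s: 8.8
tcp_pos: [0.5728, 0.0856, 0.1444]
eef_rot: [-180.0, 0.1, 35.9]
contact_force: [-0.2, -1.1, -1.0]
gripper_width: 0.0497
```

Run:
```python
from h import *
im,K,W,s=grab("wrist","w2.png")
print(s["tcp_pos"],s["eef_rot"],s["gripper_width"],proj(K,W,(.597,.209,.07)))
```

```text
[0.57283684 0.08555314 0.14442898] [-1.79984877e+02  6.15483513e-02  3.59010714e+01] 0.04966996915124916 [195.24343617  81.19091934]
```

View pics/w2.png

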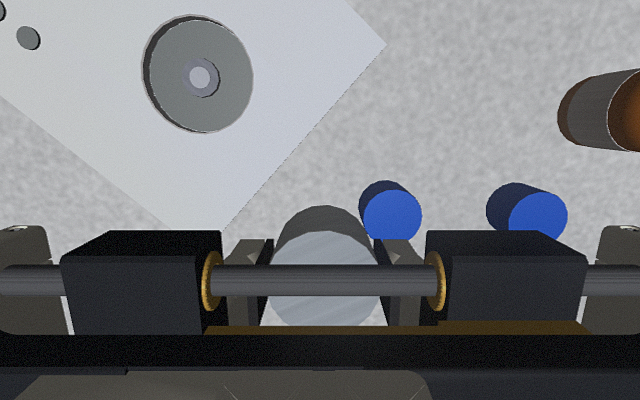

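The wrist view shows the well's opening spanning columns 141–253 and rows 14–133, with the port top at (200,77). The cap is level in the jaws at (323,280).

Run:
```python
from h import *
im,K,W,s=grab("wrist")
g=cv2.cvtColor(im,cv2.COLOR_BGR2GRAY)
m=(g[5:150,125:270]<165).astype(np.uint8)*255; m=cv2.medianBlur(m,3)
c=max(cv2.findContours(m,0,2)[0],key=cv2.contourArea); c=cv2.convexHull(c)+np.array([125,5])
P=np.array([ray(K,W,p[0].astype(float),.07) for p in c])[:,:2].astype(np.float32)
(a,b),d,_=cv2.fitEllipse(P*1000); print("well",a/1000,b/1000,"axes mm",d)
print("port",ray(K,W,(200,77),.065))
t=np.array([a/1000,b/1000]); print((t-s["tcp_pos"][:2])/.04, s["tcp_pos"])
```

```text
well 0.6004092407226562 0.20982052612304689 axes mm (75.18765258789062, 75.32642364501953)
port [0.60079948 0.20931997 0.065     ]
[0.68598696 3.11182276] [0.57296976 0.08534762 0.14456567]
```

carry_out(
  commands=[0.09,0.4,0,0,1,0.1,0.5,0,0,1,0.1,0.5,0,0,1,0.1,0.5,0,0,1,0.1,0.5,0,0,1,0.1,0.4,0,0,1,0.1,0.31,0,0,1,0,0,0,0,1],
)

```text
time_s: 9.7
tcp_pos: [0.6014, 0.2122, 0.1446]
eef_rot: [180.0, 0.0, 36.0]
contact_force: [-0.7, -0.1, -0.8]
gripper_width: 0.0498
```

carry_out(
  commands=[0,0,-0.3,0,1,0,0,-0.4,0,1,0,0,-0.4,0,1,0,0,-0.3,0,1,0,0,-0.2,0,1,0,0,0,0,1,0,0,0,0,1],
)

```text
time_s: 10.4
tcp_pos: [0.6012, 0.2102, 0.0812]
eef_rot: [180.0, -0.0, 35.9]
contact_force: [0.3, 0.8, -0.6]
gripper_width: 0.0499
```

Run:
```python
from h import *
def ring(im,K,W,c,z,col,rad):
    pts=np.array([proj(K,W,(c[0]+rad*np.cos(t),c[1]+rad*np.sin(t),z)) for t in np.linspace(0,6.28,50)])
    cv2.polylines(im,[np.round(pts*16).astype(int)],True,col,1,cv2.LINE_AA,4)
s=telemetry.get_state(); o=[]; p=s["tcp_pos"]
for n,(x0,y0,w,h) in (("side",(200,70,150,70)),("top",(120,130,150,70))):
    im,K,W,_=grab(n); k=4; S=np.diag([k,k,1.]); S[:2,2]=[-x0*k,-y0*k]
    c=cv2.resize(np.clip(im[y0:y0+h,x0:x0+w]*1.6,0,255).astype(np.uint8),None,fx=k,fy=k,interpolation=cv2.INTER_CUBIC)
    ring(c,S@K,W,(.6005,.2097),.07,(0,255,0),.037); ring(c,S@K,W,p,p[2]-.0051+.042,(0,0,255),.025); o.append(c)
cv2.imwrite("pics/p1.png",np.vstack(o)); print(p,s["eef_rot"],s["contact_force"])
```

```text
[0.60119662 0.21017078 0.08120999] [ 1.79988251e+02 -1.28293372e-02  3.59071134e+01] [ 0.25979013  0.82466836 -0.5846952 ]
```

View pics/p1.png

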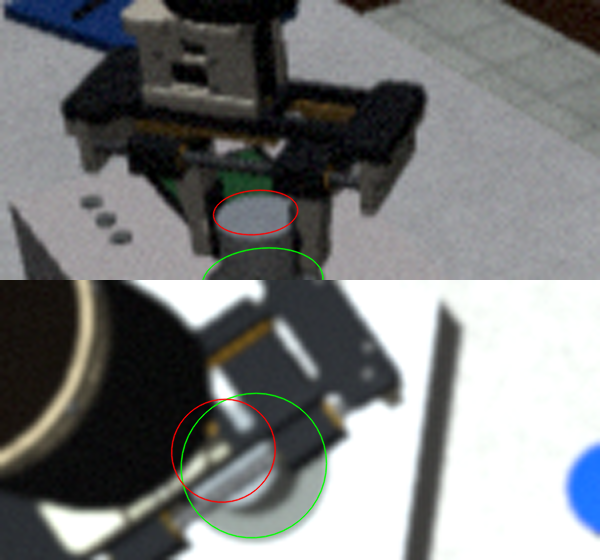

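The side view shows the cap top matching its expected ring above the well, and the well ring agrees in the top view. I'll lower slowly, watching the force.

carry_out(
  commands=[0,0,-0.1,0,1,0,0,-0.1,0,1,0,0,-0.08,0,1,0,0,-0.05,0,1,0,0,-0.04,0,1,0,0,0,0,1,0,0,0,0,1],
)

```text
time_s: 11.2
tcp_pos: [0.601, 0.2103, 0.0662]
eef_rot: [180.0, 0.0, 35.9]
contact_force: [-0.4, -0.2, -0.0]
gripper_width: 0.0498
```

carry_out(
  commands=[0,0,-0.02,0,1,0,0,-0.01,0,1,0,0,0,0,1,0,0,0,0,1],
)

```text
time_s: 11.6
tcp_pos: [0.601, 0.2103, 0.0652]
eef_rot: [180.0, -0.0, 35.9]
contact_force: [-0.5, -0.2, 1.0]
gripper_width: 0.05
```

Height matches (0.0652 against an expected 0.0651) and a slight upward force has appeared. Releasing.

carry_out(
  commands=[0,0,-0.01,0,1,0,0,0,0,1,0,0,0,0,-1,0,0,0,0,-1,0,0,0,0,-1,0,0,0,0,-1,0,0,0,0,-1,0,0,0,0,-1],
)

```text
time_s: 12.4
tcp_pos: [0.6009, 0.2102, 0.0645]
eef_rot: [180.0, 0.0, 35.9]
contact_force: [0.1, 0.4, 0.9]
gripper_width: 0.0864
```

carry_out(
  commands=[0,0,0,0,-1,0,0,0,0,-1,0,0,0,0,-1],
)

```text
time_s: 12.7
tcp_pos: [0.6009, 0.2102, 0.0645]
eef_rot: [180.0, 0.0, 35.9]
contact_force: [0.4, -0.1, -0.3]
gripper_width: 0.0875
```

carry_out(
  commands=[0,0,0.2,0,-1,0,0,0.5,0,-1,0,0,0.8,0,-1,0,0,0.8,0,-1,0,0,0.8,0,-1,-0.5,-0.5,0.4,0,-1,-0.5,-0.5,0,0,-1,0,0,0,0,-1],
)

```text
time_s: 13.5
tcp_pos: [0.5592, 0.1687, 0.2065]
eef_rot: [-180.0, -0.1, 35.9]
contact_force: [1.6, -0.1, 0.2]
gripper_width: 0.0874
```

carry_out(
  commands=[0,0,0,0,-1,0,0,0,0,-1],
)

```text
time_s: 13.7
tcp_pos: [0.5614, 0.1706, 0.2049]
eef_rot: [180.0, -0.0, 35.9]
contact_force: [0.0, 0.2, -0.0]
gripper_width: 0.0879
```

Run:
```python
from h import *
im,K,W,s=grab("wrist","fin.png")
def ring(c,z,col,rad):
    pts=np.array([proj(K,W,(c[0]+rad*np.cos(t),c[1]+rad*np.sin(t),z)) for t in np.linspace(0,6.28,50)])
    cv2.polylines(im,[np.round(pts*16).astype(int)],True,col,1,cv2.LINE_AA,4)
ring((.6005,.2097),.07,(0,255,0),.037); ring((.601,.2102),.102,(0,0,255),.025)
cv2.imwrite("pics/fin2.png",im); print(s["tcp_pos"],s["contact_force"],s["time_s"])
t,K,W,_=grab("top"); a=cv2.absdiff(t,cv2.imread("pics/top.png"))[215:280,400:465]; print("dusty diff",a.max(),a.mean())
```

```text
[0.56136231 0.1705938  0.20485269] [ 0.04258488  0.16870122 -0.01581439] 13.7
dusty diff 18 14.591400394477317
```

View pics/fin2.png

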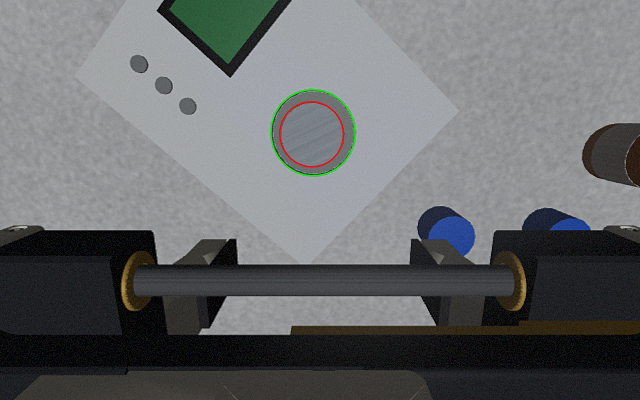

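The cap's top fills its expected ring (312,134) at 102 mm, centred in the well, so it stands flat on the floor. The dusty cap's patch changed only by an even brightness shift.

```bash
python3 -c "
from plant import r
print(r.close_job())"
```

```text
the job is handed in; nothing more can be done
None
```

The clean cap is standing rim down in the colorimeter's well, released, and the job was handed in at about 13.7 s; no verdict is reported.

**First grasp missed:** the fingers closed just above the cap without moving it. The wrist picture showed the fingertips about 9 mm behind the reported TCP, not 22 mm ahead as stated. I went about 31 mm lower and the second grasp held, with the opening at 49.9 mm.

**Placing:** the cap was lowered slowly until a light upward force of about 1 N showed at the expected height. I then opened the gripper and backed away.

**Last checks:**
- **Position:** the cap's top matched its expected outline at 102 mm height, within about 1 mm of the well's measured centre.
- **Robot:** it was clear of everything, with contact force near zero.
- **Dusty cap:** its patch in the top view changed only by an even brightness shift, so it was not moved.
- **Disagreements:** apart from the fingertip length, the first top-view fix on the well was about 4 mm off the close-up one; I used the close-up.

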